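Lift the steamer plate out of its well with the hook

ROBOT

A 7-joint arm with a two-finger parallel gripper is mounted at the origin on the work surface. World frame = base frame: x ahead of the robot, y to its left, z up, the work surface at z = 0. Lengths are in m, angles in rad, forces in N, time in s.
With the tool pointing down it reaches from about 0.425 to 0.925 m from the base axis. Payload 6.8 kg.
Tool frame: the origin (TCP) lies midway between the tips of the shut fingers; the grasp point (between the pads) lies 19 mm behind it; z points along the fingers, y is the direction in which the jaws open and shut (so a half turn about z gives the same grasp; the last joint's range is limited). The gripper opens to 85 mm and grips with 20 to 120 N. Pads are 22 mm wide; open, the fingers measure 114 mm over their backs; the gripper's body (76 mm by 85 mm) begins 54 mm behind the grasp point. The pads swing forward as they close: fully open they stand 13 mm farther back than shut.
Start: joints at [-1.329, 0.477, 0.022, 1.555, -0.011, 1.109, -0.083], TCP at [0.231, 0.634, 0.231] pointing down, gripper open.
Joint ranges: [-2.96, 2.96], [-0.34, 2.1], [-1.41, 1.46], [0.24, 2.44], [-1.37, 4.51], [0.17, 1.92], [-2.96, 2.96]. Speed limits (rad/s): [2.39, 2.39, 3.14, 3.14, 3.14, 3.14, 3.14].

INTERFACE

Orientations are given as a unit quaternion [w, x, y, z].
In Python, from station import status, eyes, workorder gives the robot as it stands. The module is installed in compiled form; this text tells all that it offers.
- The arm moves only by the shell command python3 -m jog 'ROWS' [FORCE]. ROWS is text: rows parted by semicolons, each of 7 numbers parted by spaces: the shift along the tool's x, y, z in m, then the turn, a rotation vector about the tool's x, y, z in degrees, then the finger opening in m, from 0 to 0.0854. In form: dx dy dz rx ry rz jaw; .... A call has 1 to 5 rows; each row is the pose to reach, as a shift and turn from the pose commanded when the call began, along the tool's axes at that moment; what a row does not reach only later rows make up. A row lasts 1/10 s, in which the tool goes at most 50 mm and 8.59 degrees, less where a joint would pass 70% of its speed; a pose out of reach is approached as far as the arm can. A call with a gripper value outside its range is refused whole. The fingers move at their own pace and stop on an object; FORCE is the grip in N (left out, the last holds). Time passes only in rows, so rows that repeat a pose let the fingers close. It gives the time, the measured TCP pose, the force and the opening at its end, in the units of the state.
- status.get_obs(): the state, without advancing time (a new reading comes with each control period).
- eyes.read_camera(name): name is "side" or "top"; returns a dict with "image" (420x560x3 uint8, red, green, blue), "intrinsics" (3x3 intrinsics, pixels), "position" and "orientation" of the camera in the world. Camera axes: x right, y up, looking along -z (the intrinsics and any distortion apply to the point x, -y, -z); pixel columns grow to the right and rows downward; lengths in m; the calibration is good to about 2 mm. A picture is of the moment at which its call begins. There is no depth.
- workorder.hand_in(): hands the job in, once; it reports no verdict.
The state is a dict: "t": time; "q": joint angles; "joint_vel": joint speeds; "joint_torque": joint torques, N m; "eef_pos": TCP position; "tool_rot": TCP orientation; "contact_force": force on the tool from outside, world axes, zero at the start; "torque": the same for the moment, N m; "gripper_width": opening from 0.0 (shut) to 1.0 (fully open).
Only numpy, scipy, OpenCV 4.12 (cv2) and the standard library are available. Lean on these libraries where they do the work, as an engineer would, in place of code of your own. Each camera call takes 0.05 s, during which the arm holds its last target.

TASK

Take the hook tool off its rack and use it to lift the steamer plate with the red loop out of its deep well, then lower it gently flat into the white drip tray and unhook it; do not drop the plate or touch it with the gripper. Then hang the hook tool back across both prongs of its rack. Leave the plate with the blue loop in its well and everything else where it stands.

Things in the scene. Friction and masses are not known exactly. Their poses are not given: they have to be found in the camera images.
- cooker: Steel steam cooker, a fixed block 170 (x) by 280 (y) by 130 mm high with two round wells open at the top, 114 mm in diameter and 122 mm deep (flat floor 8 mm above the table). Origin: centre of its underside; the wells' axes are at y = +70 and y = -70 mm in its frame (x = 0).
- red_plate: Round perforated steel plate, 100 mm across, 20 mm thick, 0.3 to 0.5 kg, flat on the floor of either well, at any yaw, with a rigid upright loop on top whose crossbar is RED. Origin: centre of its underside, z up. The loop stands in its y-z plane: crossbar along y, axis 66 mm above the underside, legs at y = -34..-29 and 29..34 mm. A hook passes under it along the plate's x.
- red_plate_loop (a point): Centre of the red crossbar, on its axis. The crossbar is 8 mm thick and 58 mm long; the opening under it is 42 mm high (from 20 to 62 mm above the plate's underside). Axes as the plate's.
- blue_plate: The same plate with a BLUE crossbar, in the other well. Stays there.
- hook_tool: Hook tool, about 0.22 kg, hanging upright. Origin: lowest centre-line point of the J-hook at its foot, straight below the handle's centre. Steel rod 8 mm thick; J in the tool's x-z plane, half circle of centre-line radius 13 mm open upward: rod side at x = -13, upturned tip at x = +13 mm, its end 21 mm above the origin. The mouth is 18 mm wide; the J spans x -17 to 17, z -4 to 21 mm.
- hook_grip (a point): Centre of the tool's black T-handle bar, 130 mm above the hook's lowest point: 16 (x) by 110 (y) by 20 mm high; grip it here, across its 16 mm width. The rod leaves its underside here and jogs to x = -13 mm between 25 and 45 mm lower. Axes as the tool's. 190 mm above the table when hung.
- rack: Fixed rack. Grey back plate 100 mm wide, 202 mm high, front face at x = +70 mm. Two steel prongs 8 mm thick at y = -38 and +38 mm come forward (to -x), dip to a flat seat from x = -16 to +16 mm (upper side 180 mm above the table) and turn up to tips at x = -24 mm, 211 mm above the table: lift the bar 35 mm before moving it to -x. Origin: on the table below the seat.
- rack_seat (a point): Where the centre of the hook tool's handle is when hung: midway between the two prongs, 190 mm above the table. Axes as the rack's; the handle lies along y, the hook tip may point either way. The foot of the rack is 12 mm thick, from x = -20 to 100 mm and 130 mm wide.
- tray: White square drip tray, fixed, 160 by 160 mm outside, rim 18 mm high, walls 4 mm, inner floor 4 mm above the table. Origin: centre of its underside.
- oil: Green bottle, 60 mm in diameter, 230 mm high, loose. Origin: centre of its underside.
- carton: White and yellow carton, 58 by 58 mm, 193 mm high, loose. Origin: centre of its underside.
- mill: Dark wooden pepper mill, 58 mm in diameter, 207 mm high, loose. Origin: centre of its underside.
- jar: Amber jar with steel lid, 72 mm in diameter, 110 mm high, loose. Origin: centre of its underside.
- bowl: Small steel bowl, 100 mm in diameter, 50 mm high, loose, in front of the cooker. Origin: centre of its underside.
- mug: Blue mug, 80 mm in diameter, 90 mm high, handle on its +y side, loose. Origin: centre of its underside.
There are look-alikes about, which are no part of the job. There is more than one size of the tray; the job needs the larger.

How it is judged:
By the outcome, as a careful person would: the job done as asked, in the order asked, and still so for the second after the job is handed in, with the robot touching nothing.
It also fails if it takes over 72 s, if anything falls off the work surface, if the arm or the gripper's body presses on something with over 40 N, if the wrist force passes 120 N, or if a joint passes its speed limit or range.

## Working session

There is one attempt and no reset: what is moved stays moved. The work goes in short steps, Python scripts to look and compute and a shell command to move; the robot and the scene stay as the last step left them, time stands still between calls to the robot, and variables do not carry over. Pictures are saved under pics/ and viewed, and the job is handed in when it is done.

```bash
mkdir -p pics; cat > look.py <<'E'
import sys,cv2,pickle,numpy as np
from station import status,eyes
def snap(tag,names=("side","top")):
    for n in names:
        c=eyes.read_camera(n)
        cv2.imwrite(f"pics/{n}_{tag}.png",c["image"][:,:,::-1])
        pickle.dump(c,open(f"pics/{n}_{tag}.pkl","wb"))
E
python3 - <<'E'
from look import *
snap("0")
for n in("side","top"):
    c=pickle.load(open(f"pics/{n}_0.pkl","rb"))
    print({k:v for k,v in c.items() if k!="image"})
print(status.get_obs())
E
```

```text
{'intrinsics': array([[445.4965298 ,   0.        , 286.22625702],
       [  0.        , 445.4965298 , 205.26512852],
       [  0.        ,   0.        ,   1.        ]]), 'position': array([ 0.33972433, -0.83596917,  0.93647285]), 'orientation': array([ 0.91541994,  0.39323428, -0.04380283, -0.07385422])}
{'intrinsics': array([[463.71898963,   0.        , 282.74191277],
       [  0.        , 463.71898963, 208.12846648],
       [  0.        ,   0.        ,   1.        ]]), 'position': array([ 0.31234906, -0.01159176,  1.23958319]), 'orientation': array([-0.7000188 , -0.06210952,  0.05858714,  0.70900186])}
{'t': 0.1, 'q': array([-1.32907471,  0.47773878,  0.0223483 ,  1.55635983, -0.01149831,
        1.10927952, -0.08311916]), 'joint_vel': array([-0.0013743 , -0.00176688,  0.00094985, -0.00081441,  0.00079272,
       -0.00134162,  0.00081986]), 'joint_torque': array([ 4.11832065e-03, -5.97761858e+01,  1.61361180e+00, -2.81956065e+01,
        1.28151223e-02,  5.03216987e-03, -1.98227849e-05]), 'eef_pos': array([0.23117433, 0.63361153, 0.23040567]), 'tool_rot': array([-8.20910614e-05,  1.74021958e-01,  9.84741424e-01, -8.24520086e-04]), 'contact_force': array([ 0.87100291, -0.58723887, -0.34816593]), 'torque': array([-0.00264204, -0.04694749, -0.01577935]), 'gripper_width': 0.9987383255097715}
```

View pics/side_0.png

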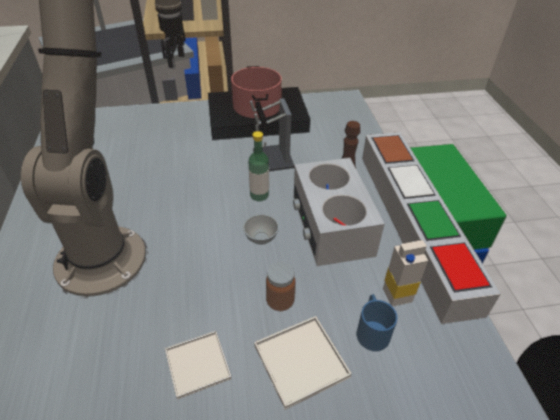

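View pics/top_0.png

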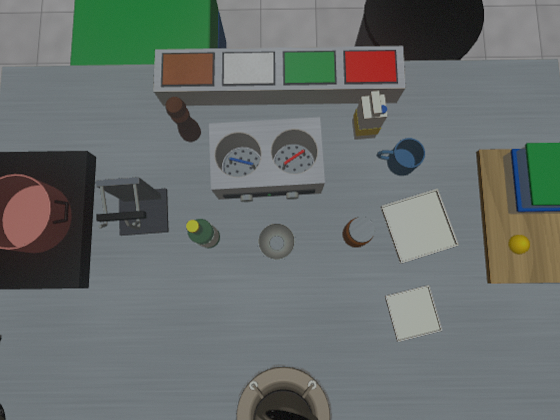

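The side view shows the rack with the hook tool at about (275,130), the bottle in front of it at (258,170), and the cooker at (335,210). The red loop is in the nearer well at (340,222). The large tray is at (302,360) and the small tray at (197,364). In the top view the tool's handle is at (120,216), the cooker at (267,158), the red loop at (293,158), the large tray at (418,226) and the small tray at (413,313).

```bash
python3 - <<'E'
import cv2,numpy as np
t=cv2.imread("pics/top_0.png"); s=cv2.imread("pics/side_0.png")
def z(im,x0,y0,x1,y1,k,n): cv2.imwrite("pics/"+n,cv2.resize(im[y0:y1,x0:x1],None,fx=k,fy=k,interpolation=cv2.INTER_CUBIC))
z(t,85,110,335,270,3.2,"c_top.png"); z(s,230,80,400,270,3.1,"c_side.png")
E
```

```text
(no output)
```

View pics/c_top.png

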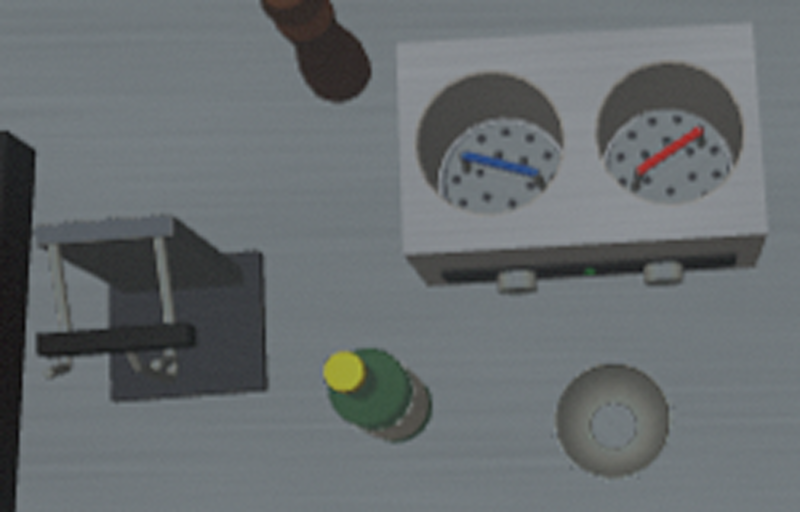

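View pics/c_side.png

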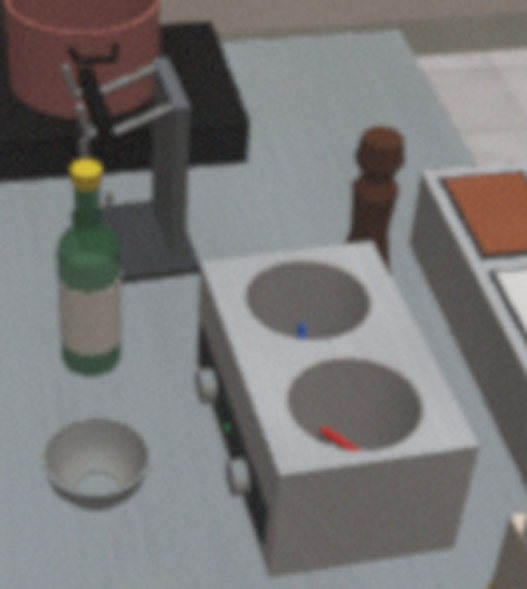

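```bash
cat > geo.py <<'E'
import numpy as np,pickle
from scipy.spatial.transform import Rotation as R
def cam(n,tag="0"):
    c=pickle.load(open(f"pics/{n}_{tag}.pkl","rb"));w,x,y,z=c["orientation"]
    return c["image"],c["intrinsics"],c["position"],R.from_quat([x,y,z,w]).as_matrix()
def ray(C,u,v):
    _,K,p,M=C; d=M@np.array([(u-K[0,2])/K[0,0],-(v-K[1,2])/K[1,1],-1]); return p,d
def onz(C,u,v,z):
    p,d=ray(C,u,v); return p+d*(z-p[2])/d[2]
def proj(C,P):
    _,K,p,M=C; q=M.T@(np.asarray(P)-p); return np.array([K[0,2]+K[0,0]*q[0]/-q[2],K[1,2]+K[1,1]*q[1]/q[2]])
def tri(C1,a,C2,b):
    p,d=ray(C1,*a);q,e=ray(C2,*b)
    s=np.linalg.lstsq(np.c_[d,-e],q-p,rcond=None)[0]
    A=p+s[0]*d;B=q+s[1]*e; return (A+B)/2,np.linalg.norm(A-B)
E
python3 - <<'E'
from geo import *
import cv2
np.set_printoptions(precision=4,suppress=True)
T=cam("top");S=cam("side")
k=lambda u,v:(85+u/3.2,110+v/3.2)
# cooker top corners z=.13
for c in [(397,43),(752,25),(767,235),(405,254)]: print("cooker",onz(T,*k(*c),.13))
# wells
for c in [(490,143,),(669,133)]: print("well",onz(T,*k(*c),.13))
for im,C,n in((T[0],T,"top"),(S[0],S,"side")):
    h=cv2.cvtColor(im,cv2.COLOR_RGB2HSV).astype(int)
    for nm,lo,hi in(("red",170,8),("blue",105,130)):
        H=h[...,0]; m=((H>=lo)|(H<=hi)) if lo>hi else ((H>=lo)&(H<=hi))
        m=m&(h[...,1]>130)&(h[...,2]>90)
        win=np.zeros(m.shape,bool)
        if n=="top": win[115:190,212:322]=1
        else: win[165:250,300:375]=1
        cc=np.argwhere(m&win)[:,::-1]
        if len(cc)==0: print(n,nm,"none");continue
        r=cv2.minAreaRect(cc.astype(np.float32)); a=cc.mean(0)
        w=np.linalg.svd(cc-a)[2][0]; pr=(cc-a)@w
        e=[a+w*pr.min(),a+w*pr.max()]
        E=[onz(C,*x,.076) for x in e]; print(n,nm,len(cc),a,e,E,"mid",(E[0]+E[1])/2,np.linalg.norm(E[0]-E[1]),np.degrees(np.arctan2(*(E[1]-E[0])[[1,0]])))
# handle corners top z=.2
for c in [(38,334),(190,324),(195,345),(40,354)]: print("handle",onz(T,*k(*c),.2))
for c in [(108,285),(262,250),(267,388),(112,402)]: print("foot",onz(T,*k(*c),.012))
for c in [(36,230),(172,216)]: print("back top",onz(T,*k(*c),.202))
print("bottle cap",onz(T,*k(343,370),.23)); print("mill",onz(T,*k(285,0),.2))
E
```

```text
cooker [0.722 0.175 0.13 ]
cooker [ 0.7328 -0.1036  0.13  ]
cooker [ 0.5639 -0.1107  0.13  ]
cooker [0.5528 0.1664 0.13  ]
well [0.6398 0.1017 0.13  ]
well [ 0.6459 -0.037   0.13  ]
top red 51 [294.     156.5098] [array([302.7734, 150.6602]), array([284.7741, 162.6611])] [array([ 0.6642, -0.061 ,  0.076 ]), array([ 0.6326, -0.0137,  0.076 ])] mid [ 0.6484 -0.0374  0.076 ] 0.056814616361115934 123.7582353528767
top blue 44 [240.5227 160.75  ] [array([229.9549, 158.186 ]), array([251.8775, 163.505 ])] [array([0.6466, 0.1284, 0.076 ]), array([0.6316, 0.0715, 0.076 ])] mid [0.6391 0.1    0.076 ] 0.05888088867051328 -104.8021717344365
side red 27 [338.1852 220.8519] [array([333.9131, 218.1367]), array([343.0398, 223.9373])] [array([ 0.6335, -0.0119,  0.076 ]), array([ 0.6525, -0.0371,  0.076 ])] mid [ 0.643  -0.0245  0.076 ] 0.03160088162460232 -52.9831380367074
side blue 3 [327. 186.] [array([327., 187.]), array([327., 185.])] [array([0.6452, 0.1174, 0.076 ]), array([0.6474, 0.1262, 0.076 ])] mid [0.6463 0.1218 0.076 ] 0.009051894292394407 76.41840698824937
handle [0.483  0.4156 0.2   ]
handle [0.4888 0.3076 0.2   ]
handle [0.4736 0.3034 0.2   ]
handle [0.4686 0.4133 0.2   ]
foot [0.555  0.4359 0.012 ]
foot [0.5834 0.3066 0.012 ]
foot [0.4657 0.2989 0.012 ]
foot [0.4557 0.4278 0.012 ]
back top [0.5584 0.4204 0.202 ]
back top [0.5674 0.323  0.202 ]
bottle cap [0.4502 0.1919 0.23  ]
mill [0.7307 0.2466 0.2   ]
```

```bash
python3 - <<'E'
import cv2,numpy as np
from geo import *
t=cv2.imread("pics/top_0.png"); s=cv2.imread("pics/side_0.png")
a=cv2.resize(t[165:245,90:175],None,fx=7,fy=7,interpolation=cv2.INTER_CUBIC)
b=cv2.resize(s[85:175,240:305],None,fx=6.2,fy=6.2,interpolation=cv2.INTER_CUBIC)
h=min(a.shape[0],b.shape[0]); im=np.hstack([a[:h,:400],b[:h]])
cv2.imwrite("pics/c_hook.png",cv2.convertScaleAbs(im,alpha=1.6,beta=15)); print(im.shape)
T=cam("top");S=cam("side"); y=np.radians(3.5); X=np.array([np.cos(y),np.sin(y),0]);g=np.array([.4785,.36,.19])
for nm,sg in(("+",1),("-",-1)):
  for dx,z in((-13,.145),(-13,.09),(-13,.073),(0,.06),(13,.073),(13,.081)):
    P=g+X*sg*dx/1000;P[2]=z;p=proj(T,P);q=proj(S,P)
    print(nm,dx,z,(p-[90,165])*7,(q-[240,85])*6.2+[400,0])
E
```

```text
(558, 803, 3)
+ -13 0.145 [275.06959184 419.38436841] [498.39498082 256.74657663]
+ -13 0.09 [326.17218847 440.05869587] [500.97924664 345.49454719]
+ -13 0.073 [341.01543812 446.06375674] [501.7510218 371.9985851]
+ 0 0.06 [351.3398087  415.47928226] [526.3232878  389.08898917]
+ 13 0.073 [339.55481357 375.32637477] [549.94829842 366.24957776]
+ 13 0.081 [332.63903811 372.05730394] [549.76891698 353.84847351]
- -13 0.145 [273.77814231 344.23389669] [548.28383224 251.18070862]
- -13 0.09 [324.74688909 368.32670363] [549.56549471 339.78536331]
- -13 0.073 [339.55481357 375.32637477] [549.94829842 366.24957776]
- 0 0.06 [351.3398087  415.47928226] [526.3232878  389.08898917]
- 13 0.073 [341.01543812 446.06375674] [501.7510218 371.9985851]
- 13 0.081 [334.08336424 443.25928154] [501.38937371 359.57899037]
```

View pics/c_hook.png

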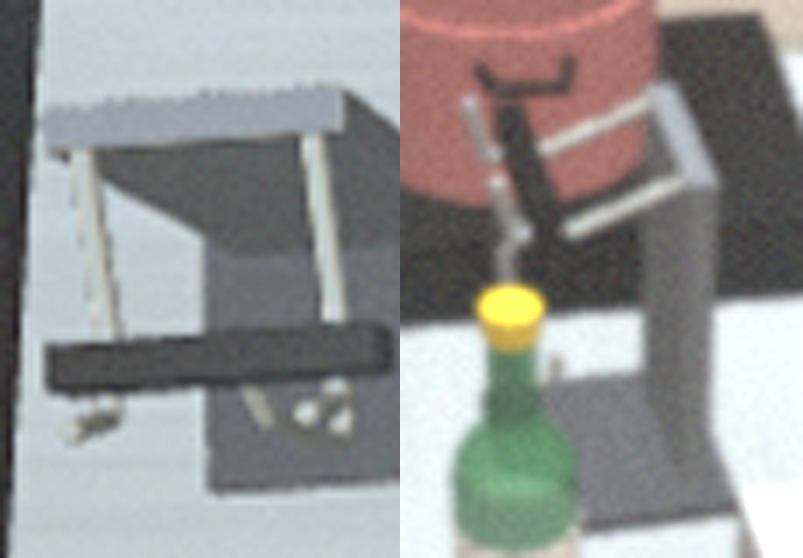

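```bash
cat >> geo.py <<'E'
def pose():
    from station import status
    o=status.get_obs(); w,x,y,z=o["tool_rot"]; return o,np.array(o["eef_pos"]),R.from_quat([x,y,z,w]).as_matrix()
def need(P,yaw):
    """shift/turn in tool axes to put TCP at P, tool-y at world yaw (deg), pointing down"""
    o,p,M=pose(); c,s=np.cos(np.radians(yaw)),np.sin(np.radians(yaw))
    y=np.array([c,s,0]);z=np.array([0,0,-1.]);x=np.cross(y,z)
    rv=R.from_matrix(M.T@np.c_[x,y,z]).as_rotvec(degrees=True)
    print("t %.2f"%o["t"],"tcp",p.round(4),"yaw_y %.2f"%np.degrees(np.arctan2(M[1,1],M[0,1])),"tilt %.2f"%np.degrees(np.arccos(min(1,-M[2,2]))),"F",np.round(o["contact_force"],1),"jaw %.4f"%(o["gripper_width"]*.0854))
    print("SHIFT",(M.T@(np.asarray(P)-p)).round(4),"TURN",rv.round(2))
E
python3 - <<'E'
from geo import *
import cv2
np.set_printoptions(precision=4,suppress=True)
T=cam("top");S=cam("side")
for C,win,n in((T,(370,450,175,275),"top"),(T,(380,445,280,345),"top small"),(S,(250,355,310,410),"side")):
    h=cv2.cvtColor(C[0],cv2.COLOR_RGB2HSV); m=((h[...,0]<40)&(h[...,2]>150)&(h[...,1]>12)).astype(np.uint8)
    w=np.zeros_like(m); w[win[2]:win[3],win[0]:win[1]]=1
    cs=cv2.findContours(m*w,cv2.RETR_EXTERNAL,cv2.CHAIN_APPROX_NONE)[0]; c=max(cs,key=cv2.contourArea)
    a=cv2.approxPolyDP(cv2.convexHull(c),6,True)[:,0]
    Q=np.array([onz(C,*p,.018) for p in a.astype(float)]); print(n,a.tolist(),Q,"c",Q.mean(0))
for nm,u,v,z in(("jar lid",363,230,.11),("mug top",408,152,.09),("carton top",374,107,.193),("bowl",277,241,.05)): print(nm,onz(T,u,v,z))
need([.4785,.36,.45],3.5)
E
```

```text
top [[429, 253]] [[ 0.3986 -0.3891  0.018 ]] c [ 0.3986 -0.3891  0.018 ]
top small [[397, 336]] [[ 0.1887 -0.2939  0.018 ]] c [ 0.1887 -0.2939  0.018 ]
side [[316, 317], [350, 374], [285, 405], [255, 343]] [[ 0.5291 -0.2732  0.018 ]
 [ 0.5707 -0.4225  0.018 ]
 [ 0.4217 -0.4649  0.018 ]
 [ 0.378  -0.3177  0.018 ]] c [ 0.4749 -0.3696  0.018 ]
jar lid [ 0.4504 -0.2031  0.11  ]
mug top [ 0.6526 -0.3301  0.09  ]
carton top [ 0.734  -0.2274  0.193 ]
bowl [0.4321 0.0089 0.05  ]
t 0.10 tcp [0.2312 0.6336 0.2304] yaw_y 69.96 tilt 0.09 F [ 0.9 -0.6 -0.3] jaw 0.0853
SHIFT [-0.3261 -0.1726 -0.2193] TURN [-0.08  0.06 66.46]
```

```bash
python3 -m jog '0 0 -0.05 0 0 0 0.05; 0 0 -0.1 0 0 8 0.05; 0 0 -0.15 0 0 16 0.05; 0 0 -0.2 0 0 24 0.05; 0 0 -0.22 0 0 32 0.05' 80
python3 - <<'E'
from geo import *
T=cam("top")
Q=[onz(T,*p,.018) for p in((382,205),(437,191),(457,245),(401,262))];print(np.round(Q,3),np.mean(Q,0))
need([.4785,.36,.45],3.5)
E
```

```text
t: 0.6
eef_pos: [0.2317, 0.6349, 0.4572]
tool_rot: [-0.001, 0.441, 0.897, 0.004]
contact_force: [-0.4, 0.4, 0.2]
gripper_width: 0.585
[[ 0.528 -0.272  0.018]
 [ 0.564 -0.421  0.018]
 [ 0.419 -0.464  0.018]
 [ 0.376 -0.314  0.018]] [ 0.4718228  -0.36804453  0.018     ]
t 0.60 tcp [0.2317 0.6349 0.4572] yaw_y 37.62 tilt 0.43 F [-0.4  0.4  0.2] jaw 0.0499
SHIFT [-0.3684  0.0276  0.0056] TURN [ 0.25 -0.35 34.12]
```

```bash
python3 -m jog '-0.05 0.005 0 0 0 8 0.05; -0.1 0.01 0 0 0 16 0.05; -0.15 0.015 0 0 0 24 0.05; -0.2 0.02 0 0 0 32 0.05; -0.25 0.02 0 0.25 -0.35 34 0.05'
python3 - <<'E'
from geo import *
need([.4785,.36,.30],3.5)
E
```

```text
t: 1.1
eef_pos: [0.4015, 0.4482, 0.4509]
tool_rot: [0.002, 0.684, 0.729, -0.004]
contact_force: [0.5, 0.2, 0.1]
gripper_width: 0.583
t 1.10 tcp [0.4015 0.4482 0.4509] yaw_y 3.68 tilt 0.47 F [0.5 0.2 0.1] jaw 0.0498
SHIFT [-0.0918  0.0716  0.1514] TURN [-0.15  0.44  0.18]
```

```bash
python3 -m jog '-0.03 0.025 0.01 0 0 0 0.05; -0.065 0.05 0.03 0 0.44 0 0.05; -0.092 0.0715 0.07 -0.15 0.44 0.2 0.05; -0.092 0.0715 0.12 -0.15 0.44 0.2 0.05; -0.092 0.0715 0.15 -0.15 0.44 0.2 0.05'
python3 - <<'E'
from geo import *
from look import snap
snap("1")
need([.4785,.36,.171],3.5)
import cv2
t=cv2.imread("pics/top_1.png"); s=cv2.imread("pics/side_1.png")
a=cv2.resize(t[130:280,60:200],None,fx=3.3,fy=3.3,interpolation=cv2.INTER_CUBIC)
b=cv2.resize(s[30:180,210:310],None,fx=3.3,fy=3.3,interpolation=cv2.INTER_CUBIC)
cv2.imwrite("pics/c1.png",cv2.convertScaleAbs(np.hstack([a,b]),alpha=1.5,beta=10))
E
```

```text
t: 1.6
eef_pos: [0.4775, 0.3595, 0.2984]
tool_rot: [-0.0, 0.685, 0.729, -0.001]
contact_force: [0.4, 1.2, -0.0]
gripper_width: 0.586
t 1.70 tcp [0.4751 0.3601 0.2967] yaw_y 3.73 tilt 0.54 F [-1.2  0.5  0.8] jaw 0.0501
SHIFT [0.0004 0.0043 0.1257] TURN [-0.42  0.33  0.23]
```

View pics/c1.png

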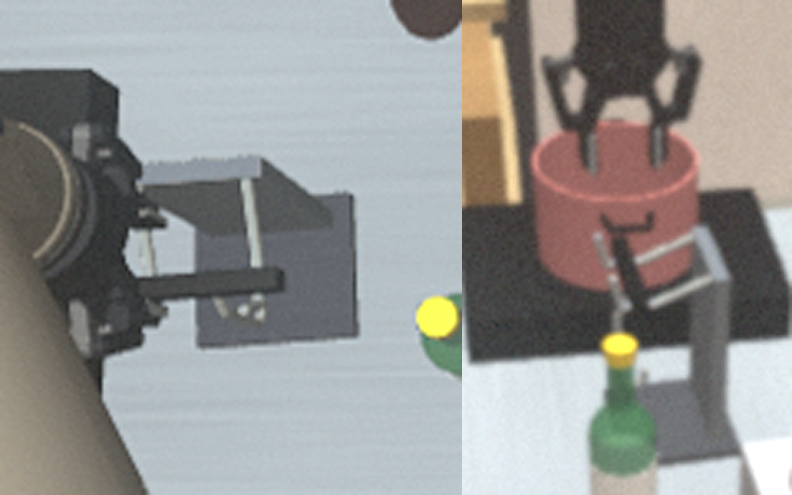

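The crops show the open fingers above the handle, straddling its 16 mm width and square to it. The handle's near end is at crop (280,280) and the bottle's cap is well clear. I'm descending.

```bash
python3 -m jog '0 0.002 0.03 0 0 0 0.05; 0 0.002 0.06 0 0 0 0.05; 0 0.002 0.09 0 0 0 0.05; 0 0.002 0.115 0 0 0 0.05; 0 0.002 0.127 0 0 0 0.05'
python3 - <<'E'
from geo import *
need([.4785,.36,.171],3.5)
E
```

```text
t: 2.2
eef_pos: [0.4794, 0.363, 0.1743]
tool_rot: [-0.0, 0.683, 0.73, -0.0]
contact_force: [-0.9, 0.2, 0.7]
gripper_width: 0.582
t 2.20 tcp [0.4794 0.363  0.1743] yaw_y 3.81 tilt 0.03 F [-0.9  0.2  0.7] jaw 0.0497
SHIFT [-0.0029 -0.0011  0.0033] TURN [-0.03 -0.01  0.31]
```

```bash
python3 -m jog '-0.002 0 0.001 0 0 0 0.05; -0.002 0 0.001 0 0 0 0.01; -0.002 0 0.001 0 0 0 0.01; -0.002 0 0.001 0 0 0 0.01; -0.002 0 0.001 0 0 0 0.01' 80
python3 - <<'E'
from geo import *
from look import snap
snap("2")
need([.4785,.36,.171],3.5)
import cv2
t=cv2.imread("pics/top_2.png"); s=cv2.imread("pics/side_2.png")
a=cv2.resize(t[130:280,60:200],None,fx=3.3,fy=3.3,interpolation=cv2.INTER_CUBIC)
b=cv2.resize(s[30:180,210:310],None,fx=3.3,fy=3.3,interpolation=cv2.INTER_CUBIC)
cv2.imwrite("pics/c2.png",cv2.convertScaleAbs(np.hstack([a,b]),alpha=1.5,beta=10))
E
```

```text
t: 2.7
eef_pos: [0.4809, 0.3612, 0.1757]
tool_rot: [-0.0, 0.684, 0.73, 0.002]
contact_force: [-1.0, -0.0, 6.6]
gripper_width: 0.17
t 2.80 tcp [0.481  0.3612 0.1757] yaw_y 3.74 tilt 0.24 F [-0.2 -0.1  5.8] jaw 0.0147
SHIFT [-0.0011 -0.0025  0.0047] TURN [ 0.17 -0.17  0.24]
```

View pics/c2.png

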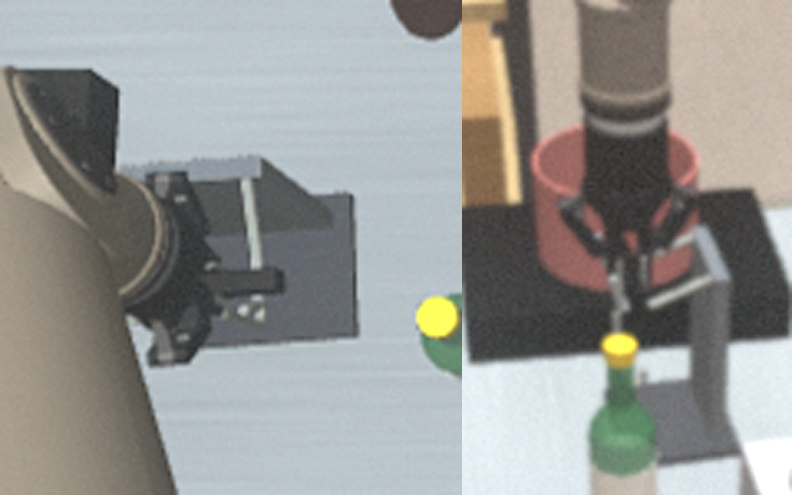

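```bash
python3 -m jog '0 0 -0.005 0 0 0 0.01; 0 0 -0.015 0 0 0 0.01; 0 0 -0.03 0 0 0 0.01; 0 0 -0.05 0 0 0 0.01; 0 0 -0.07 0 0 0 0.01' 80
python3 -m jog '0 0 -0.03 0 0 0 0.01; 0 0 -0.07 0 0 0 0.01; 0 0 -0.11 0 0 0 0.01; 0 0 -0.15 0 0 0 0.01; 0 0 -0.18 0 0 0 0.01'
python3 - <<'E'
from geo import *
from look import snap
snap("3")
need([.6236,-.053,.42],33.8)
import cv2
t=cv2.imread("pics/top_3.png"); s=cv2.imread("pics/side_3.png")
cv2.imwrite("pics/c3.png",cv2.convertScaleAbs(cv2.resize(s[0:240,150:400],None,fx=2.4,fy=2.4,interpolation=cv2.INTER_CUBIC),alpha=1.4,beta=10))
cv2.imwrite("pics/c3t.png",cv2.convertScaleAbs(cv2.resize(t[100:280,60:340],None,fx=2.4,fy=2.4,interpolation=cv2.INTER_CUBIC),alpha=1.4,beta=10))
E
```

```text
t: 3.3
eef_pos: [0.4798, 0.3603, 0.2454]
tool_rot: [-0.0, 0.684, 0.73, 0.0]
contact_force: [0.5, -0.5, -1.6]
gripper_width: 0.172
t: 3.8
eef_pos: [0.48, 0.3599, 0.4279]
tool_rot: [-0.0, 0.684, 0.73, 0.002]
contact_force: [0.6, 0.5, -2.0]
gripper_width: 0.17
t 3.90 tcp [0.4813 0.3607 0.4301] yaw_y 3.72 tilt 0.58 F [-0.4 -0.1 -1.7] jaw 0.0147
SHIFT [-0.4222  0.115   0.008 ] TURN [  0.52  -0.27 -30.07]
```

View pics/c3.png

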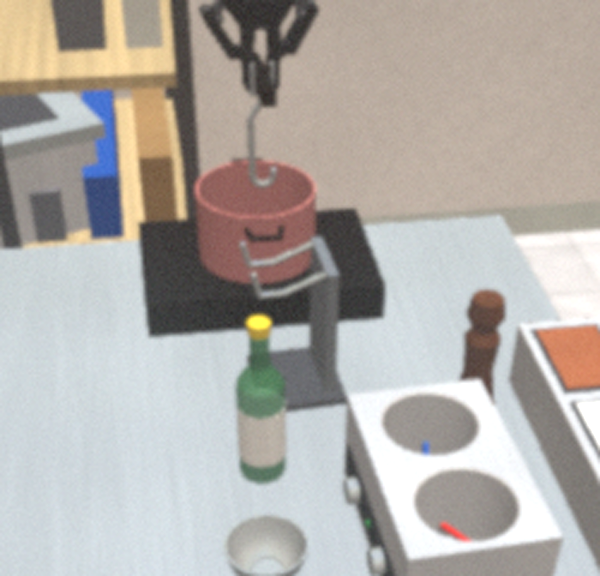

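View pics/c3t.png

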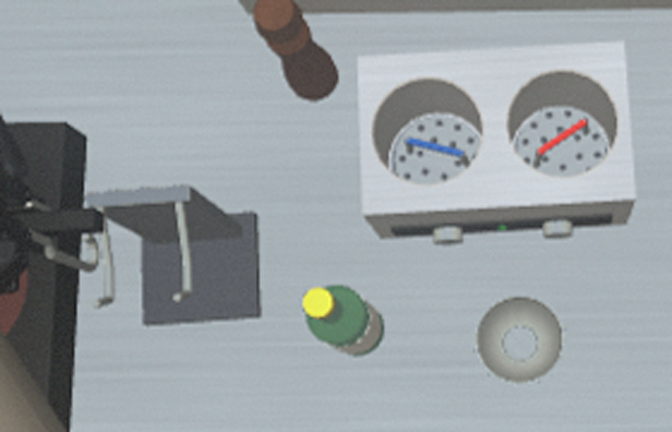

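```bash
python3 - <<'E'
from geo import *
np.set_printoptions(precision=4,suppress=True)
T=cam("top","3");S=cam("side","3")
y=np.radians(3.7);X=np.array([np.cos(y),np.sin(y),0]);h=np.array([.4813,.3595,.4301-.1157])
for dx,dz in((0,0),(13,.021),(-13,.03)):
    P=h+X*dx/1e3+[0,0,dz]; print((proj(S,P)-[150,0])*2.4,(proj(T,P)-[60,100])*2.4)
# hook bottom from pics
print(tri(T,(60+95/2.4,100+262/2.4),S,(150+272/2.4,172/2.4)))
# rack: prongs in top view: tips, back plate
k=lambda u,v:(60+u/2.4,100+v/2.4)
for n,u,v,z in(("foot FR",260,316,.012),("foot FL",144,325,.012),("foot BR",258,213,.012),("tipL",103,303,.211),("tipR",178,297,.211),("plate fl",90,204,.202),("plate fr",189,198,.202),("prongL root",105,215,.2),("prongR root",180,205,.2)): print(n,onz(T,*k(u,v),z))
E
```

```text
[263.5259 184.0987] [100.3042 254.4154]
[273.8127 166.9916] [ 90.2558 234.6163]
[252.3551 161.8644] [ 86.1412 263.6181]
(array([0.4821, 0.3578, 0.3291]), np.float64(0.01933955964082138))
foot FR [0.4646 0.2991 0.012 ]
foot FL [0.4562 0.4278 0.012 ]
foot BR [0.5817 0.3049 0.012 ]
tipL [0.454  0.3959 0.211 ]
tipR [0.4588 0.326  0.211 ]
plate fl [0.551  0.4171 0.202 ]
plate fr [0.5556 0.3225 0.202 ]
prongL root [0.5405 0.403  0.2   ]
prongR root [0.5493 0.3315 0.2   ]
```

```bash
python3 - <<'E'
from geo import *
np.set_printoptions(precision=4,suppress=True)
for tag in "0123":
    C=cam("top",tag); im=C[0].astype(float); w=np.clip(im[...,0]-np.maximum(im[...,1],im[...,2])-25,0,None); 
    m=np.zeros_like(w); m[138:175,268:320]=1; w=w*m
    v,u=np.nonzero(w); ww=w[v,u]; P=np.array([onz(C,a,b,.078) for a,b in zip(u,v)])[:,:2]
    c=np.average(P,axis=0,weights=ww); cov=np.cov(P.T,aweights=ww); e,V=np.linalg.eigh(cov)
    print(c+[.0011,0],np.degrees(np.arctan2(V[1,1],V[0,1]))%180,np.sqrt(12*e))
E
```

```text
[ 0.6495 -0.0373] 123.70333745573397 [0.0066 0.0607]
[ 0.6495 -0.0373] 123.69877085497568 [0.0066 0.0607]
[ 0.6495 -0.0373] 123.6955729975543 [0.0066 0.0607]
[ 0.6495 -0.0373] 123.70393776060126 [0.0066 0.0607]
```

```bash
python3 -m jog '-0.02 0.005 0 0 0 -3 0.01; -0.065 0.018 0 0 0 -9 0.01; -0.11 0.03 0 0 0 -15 0.01; -0.155 0.042 0.004 0 0 -21 0.01; -0.2 0.054 0.008 0 0 -27 0.01'
python3 - <<'E'
from geo import *
need([.625,-.0534,.42],33.7)
E
```

```text
t: 4.4
eef_pos: [0.5465, 0.1621, 0.4154]
tool_rot: [-0.0, 0.492, 0.87, 0.0]
contact_force: [0.7, -0.0, -1.7]
gripper_width: 0.171
t 4.40 tcp [0.5465 0.1621 0.4154] yaw_y 31.01 tilt 0.04 F [ 0.7 -0.  -1.7] jaw 0.0146
SHIFT [-0.2251 -0.0437 -0.0048] TURN [ 0.   -0.04 -2.69]
```

```bash
python3 -m jog '-0.05 -0.01 -0.004 0 0 -1 0.01; -0.1 -0.02 -0.004 0 0 -2 0.01; -0.15 -0.03 -0.004 0 0 -2.7 0.01; -0.2 -0.038 -0.004 0 0 -2.7 0.01; -0.225 -0.0437 -0.004 0 0 -2.7 0.01'
python3 -m jog '0 0 0 0 0 0 0.01; 0 0 0 0 0 0 0.01'
python3 - <<'E'
from geo import *
need([.625,-.0534,.1565],33.7)
E
```

```text
t: 4.9
eef_pos: [0.624, -0.0565, 0.4192]
tool_rot: [0.0, 0.476, 0.88, -0.001]
contact_force: [0.2, 0.8, -1.1]
gripper_width: 0.168
t: 5.1
eef_pos: [0.6238, -0.052, 0.4189]
tool_rot: [-0.001, 0.474, 0.88, 0.0]
contact_force: [-0.5, 0.9, -1.6]
gripper_width: 0.169
t 5.10 tcp [ 0.6238 -0.052   0.4189] yaw_y 33.35 tilt 0.09 F [-0.5  0.9 -1.6] jaw 0.0144
SHIFT [-0.0022  0.0004  0.2624] TURN [-0.03 -0.08 -0.35]
```

```bash
python3 -m jog '-0.001 0 0.03 0 0 -0.3 0.01; -0.001 0 0.07 0 0 -0.3 0.01; -0.001 0 0.11 0 0 -0.3 0.01; -0.001 0 0.14 0 0 -0.3 0.01; -0.001 0 0.15 0 0 -0.3 0.01'
python3 -m jog '0 0 0 0 0 0 0.01; 0 0 0 0 0 0 0.01'
python3 - <<'E'
from geo import *
from look import snap
snap("4")
need([.625,-.0534,.1565],33.7)
import cv2
t=cv2.imread("pics/top_4.png"); s=cv2.imread("pics/side_4.png")
cv2.imwrite("pics/c4.png",cv2.convertScaleAbs(cv2.resize(s[100:270,260:400],None,fx=3,fy=3,interpolation=cv2.INTER_CUBIC),alpha=1.4,beta=10))
cv2.imwrite("pics/c4t.png",cv2.convertScaleAbs(cv2.resize(t[100:220,200:340],None,fx=4,fy=4,interpolation=cv2.INTER_CUBIC),alpha=1.4,beta=10))
E
```

```text
t: 5.6
eef_pos: [0.6225, -0.0494, 0.2659]
tool_rot: [-0.003, 0.47, 0.883, -0.001]
contact_force: [0.5, 0.2, -0.6]
gripper_width: 0.17
t: 5.8
eef_pos: [0.6257, -0.0515, 0.2712]
tool_rot: [0.001, 0.471, 0.882, 0.001]
contact_force: [0.6, -0.6, -2.3]
gripper_width: 0.176
t 5.90 tcp [ 0.626  -0.0521  0.2716] yaw_y 33.78 tilt 0.22 F [ 0.   0.1 -1. ] jaw 0.0146
SHIFT [-0.0004 -0.0019  0.1151] TURN [0.2  0.07 0.08]
```

View pics/c4.png

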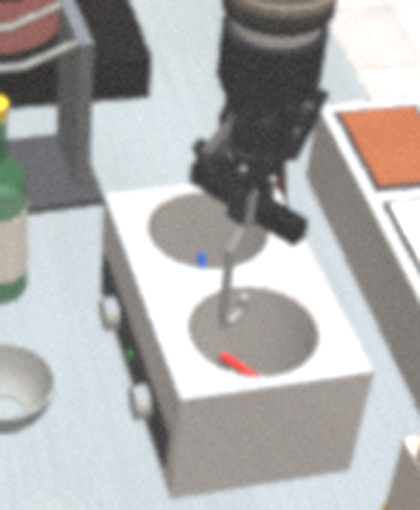

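View pics/c4t.png

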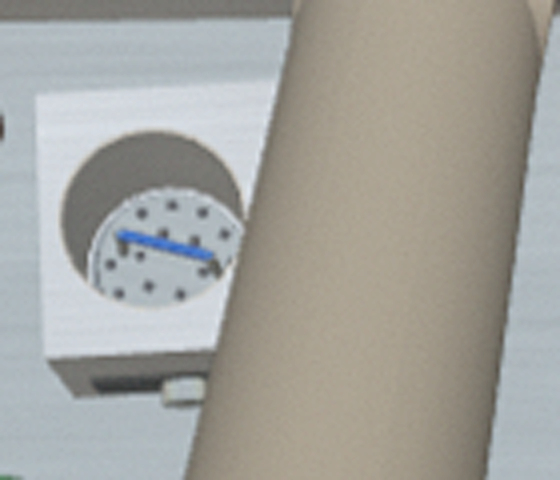

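The side crop shows the J hanging above the red loop's well at crop (235,320), in front of the red bar at (240,365). The arm blocks the top view.

```bash
python3 - <<'E'
from geo import *
S=cam("side","4")
y=np.radians(33.7);X=np.array([np.cos(y),np.sin(y),0]);h=np.array([.6255,-.052,.2714-.1157])
f=lambda P:(proj(S,P)-[260,100])*3
for dx,dz in((0,-.004),(13,.021),(-13,.03),(-13,.08)): print(dx,dz,f(h+X*dx/1e3+[0,0,dz]))
L=np.array([.649,-.0373,.074]);print(f(L))
h2=L-X*.028;h2[2]=.0405;print("final tip",f(h2+X*.013+[0,0,.021]))
E
python3 -m jog '-0.0005 -0.001 0.02 0 0 0 0.01; -0.0005 -0.001 0.045 0 0 0 0.01; -0.0005 -0.001 0.07 0 0 0 0.01; -0.0005 -0.001 0.085 0 0 0 0.01; -0.0005 -0.001 0.095 0 0 0 0.01'
```

```text
0 -0.004 [232.76958593 325.56247483]
13 0.021 [246.04575269 297.01996442]
-13 0.03 [226.4704156  303.26321339]
-13 0.08 [232.57476048 257.64664206]
[245.19573028 373.90883005]
final tip [232.70075977 391.59149505]
t: 6.4
eef_pos: [0.6246, -0.053, 0.1744]
tool_rot: [0.0, 0.471, 0.882, 0.0]
contact_force: [-0.6, 0.6, -1.8]
gripper_width: 0.168
```

```bash
python3 -m jog '0 0 0.005 0 0 0 0.01; 0 0 0.011 0 0 0 0.01; 0 0 0.018 0 0 0 0.01; 0 0 0.018 0 0 0 0.01'
python3 - <<'E'
from geo import *
from look import snap
snap("5",("side",))
need([.649,-.0373,.1565],33.7)
import cv2
s=cv2.imread("pics/side_5.png")
cv2.imwrite("pics/c5.png",cv2.convertScaleAbs(cv2.resize(s[160:260,290:400],None,fx=5,fy=5,interpolation=cv2.INTER_CUBIC),alpha=1.4,beta=10))
E
```

```text
t: 6.8
eef_pos: [0.624, -0.053, 0.156]
tool_rot: [-0.0, 0.471, 0.882, 0.0]
contact_force: [-0.3, -0.2, -1.9]
gripper_width: 0.171
t 6.85 tcp [ 0.6242 -0.0531  0.1564] yaw_y 33.76 tilt 0.04 F [ 0.3  0.3 -0.7] jaw 0.0149
SHIFT [-0.0006  0.0294 -0.0001] TURN [ 0.02 -0.04  0.06]
```

View pics/c5.png

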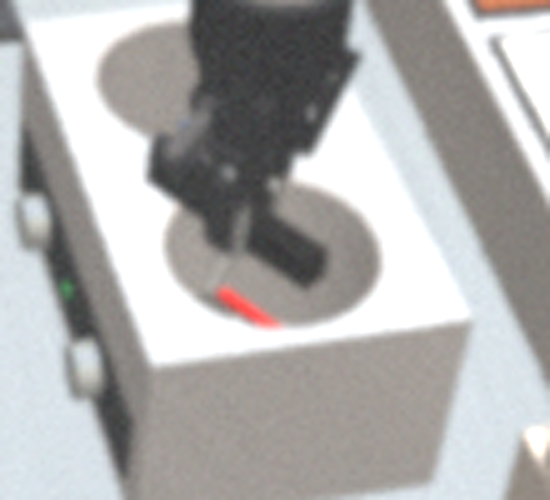

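The rod goes down behind the left end of the red bar at crop (222,290), with no contact force. I'm sliding the hook under the bar.

```bash
python3 -m jog '0 0.006 0 0 0 0 0.01; 0 0.013 0 0 0 0 0.01; 0 0.02 0 0 0 0 0.01; 0 0.026 0 0 0 0 0.01; 0 0.029 0 0 0 0 0.01'
python3 -m jog '0 0 0 0 0 0 0.01; 0 0 -0.006 0 0 0 0.01; 0 0 -0.012 0 0 0 0.01; 0 0 -0.018 0 0 0 0.01; 0 0 -0.022 0 0 0 0.01'
```

```text
t: 7.35
eef_pos: [0.6492, -0.0361, 0.1565]
tool_rot: [0.0, 0.471, 0.882, 0.001]
contact_force: [0.1, 0.3, -2.5]
gripper_width: 0.173
t: 7.85
eef_pos: [0.6487, -0.0373, 0.1797]
tool_rot: [0.0, 0.471, 0.882, 0.001]
contact_force: [0.3, 0.5, -1.8]
gripper_width: 0.169
```

```bash
python3 -m jog '0 0 -0.004 0 0 0 0.01; 0 0 -0.008 0 0 0 0.01; 0 0 -0.012 0 0 0 0.01; 0 0 -0.016 0 0 0 0.01; 0 0 -0.02 0 0 0 0.01'
python3 - <<'E'
from geo import *
from look import snap
snap("6",("side",))
need([.649,-.0373,.1565],33.7)
import cv2
s=cv2.imread("pics/side_6.png")
cv2.imwrite("pics/c6.png",cv2.convertScaleAbs(cv2.resize(s[160:260,290:400],None,fx=5,fy=5,interpolation=cv2.INTER_CUBIC),alpha=1.4,beta=10))
E
```

```text
t: 8.35
eef_pos: [0.6482, -0.037, 0.1985]
tool_rot: [-0.0, 0.471, 0.882, 0.0]
contact_force: [0.5, -0.1, -7.3]
gripper_width: 0.168
t 8.40 tcp [ 0.6487 -0.0371  0.1994] yaw_y 33.75 tilt 0.07 F [ 0.1 -0.4 -5.8] jaw 0.0142
SHIFT [-0.0003  0.0001  0.0429] TURN [ 0.07 -0.    0.05]
```

View pics/c6.png

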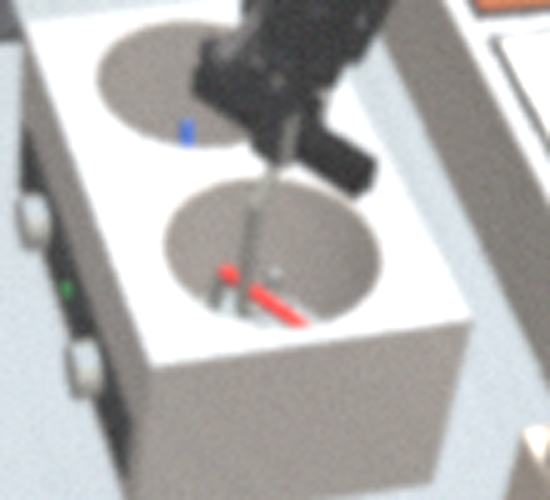

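The load rose from about 2 N to 6–7 N and the red bar sits in the hook, up in the view, so the plate is hooked. I'm lifting it out.

```bash
python3 -m jog '0 0 -0.008 0 0 0 0.01; 0 0 -0.02 0 0 0 0.01; 0 0 -0.034 0 0 0 0.01; 0 0 -0.05 0 0 0 0.01; 0 0 -0.066 0 0 0 0.01'
python3 -m jog '0 0 -0.016 0 0 0 0.01; 0 0 -0.034 0 0 0 0.01; 0 0 -0.052 0 0 0 0.01; 0 0 -0.068 0 0 0 0.01; 0 0 -0.08 0 0 0 0.01'
python3 - <<'E'
from geo import *
from look import snap
snap("7")
need([.473,-.369,.345],33.7)
import cv2
s=cv2.imread("pics/side_7.png")
cv2.imwrite("pics/c7.png",cv2.convertScaleAbs(cv2.resize(s[60:260,250:420],None,fx=3,fy=3,interpolation=cv2.INTER_CUBIC),alpha=1.4,beta=10))
E
```

```text
t: 8.9
eef_pos: [0.6486, -0.0372, 0.2664]
tool_rot: [0.0, 0.471, 0.882, 0.001]
contact_force: [0.5, 0.1, -5.2]
gripper_width: 0.173
t: 9.4
eef_pos: [0.6487, -0.0375, 0.3471]
tool_rot: [0.001, 0.471, 0.882, 0.001]
contact_force: [-0.5, -0.4, -5.6]
gripper_width: 0.171
t 9.50 tcp [ 0.6493 -0.0375  0.3473] yaw_y 33.74 tilt 0.27 F [-0.1 -0.  -6.3] jaw 0.0147
SHIFT [-0.1777 -0.3308  0.0012] TURN [0.25 0.1  0.04]
```

View pics/c7.png

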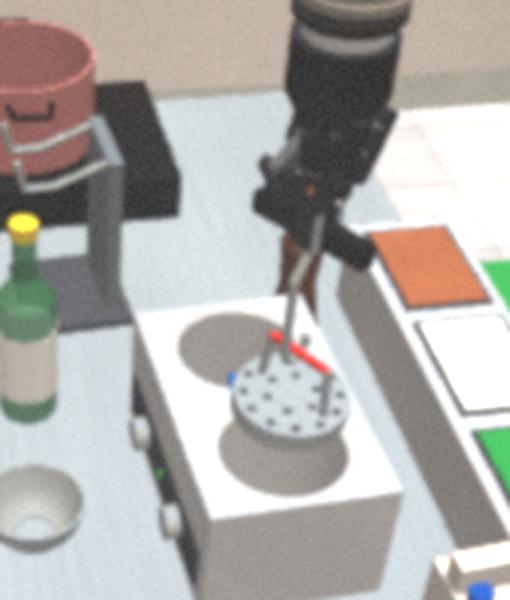

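The plate hangs level above the well, at crop (290,400), with the bar in the J. I'm carrying it to the large tray at a moderate speed.

```bash
python3 -m jog '-0.002 -0.004 0 0 0 0 0.01; -0.007 -0.013 0 0 0 0 0.01; -0.014 -0.026 0 0 0 0 0.01; -0.023 -0.043 0 0 0 0 0.01; -0.032 -0.060 0 0 0 0 0.01'
python3 -m jog '-0.009 -0.017 0 0 0 0 0.01; -0.018 -0.034 0 0 0 0 0.01; -0.027 -0.051 0 0 0 0 0.01; -0.036 -0.068 0 0 0 0 0.01; -0.045 -0.085 0 0 0 0 0.01'
python3 -m jog '-0.009 -0.017 0 0 0 0 0.01; -0.018 -0.034 0 0 0 0 0.01; -0.027 -0.051 0 0 0 0 0.01; -0.036 -0.068 0 0 0 0 0.01; -0.045 -0.085 0 0 0 0 0.01'
python3 - <<'E'
from geo import *
need([.473,-.369,.345],33.7)
E
```

```text
t: 10.0
eef_pos: [0.6149, -0.0997, 0.3443]
tool_rot: [-0.0, 0.472, 0.882, -0.0]
contact_force: [-0.2, 0.1, -6.9]
gripper_width: 0.169
t: 10.5
eef_pos: [0.5698, -0.1832, 0.3445]
tool_rot: [0.0, 0.471, 0.882, 0.0]
contact_force: [-0.2, -0.4, -5.5]
gripper_width: 0.168
t: 11.0
eef_pos: [0.524, -0.2677, 0.3444]
tool_rot: [0.0, 0.471, 0.882, 0.0]
contact_force: [0.3, -0.4, -6.3]
gripper_width: 0.168
t 11.00 tcp [ 0.524  -0.2677  0.3444] yaw_y 33.75 tilt 0.05 F [ 0.3 -0.4 -6.3] jaw 0.0144
SHIFT [-0.0559 -0.0987 -0.0006] TURN [ 0.04 -0.02  0.05]
```

```bash
python3 -m jog '-0.010 -0.017 0 0 0 0 0.01; -0.019 -0.034 0 0 0 0 0.01; -0.028 -0.050 0 0 0 0 0.01; -0.037 -0.064 0 0 0 0 0.01; -0.044 -0.077 0 0 0 0 0.01'
python3 -m jog '-0.005 -0.009 0 0 0 0 0.01; -0.008 -0.015 0 0 0 0 0.01; -0.010 -0.019 0 0 0 0 0.01; -0.0115 -0.021 0 0 0 0 0.01; -0.0115 -0.0215 0 0 0 0 0.01'
python3 -m jog '0 0 0 0 0 0 0.01; 0 0 0 0 0 0 0.01; 0 0 0 0 0 0 0.01; 0 0 0 0 0 0 0.01; 0 0 0 0 0 0 0.01'
python3 - <<'E'
from geo import *
from look import snap
snap("8")
need([.473,-.369,.185],33.7)
import cv2
s=cv2.imread("pics/side_8.png");t=cv2.imread("pics/top_8.png")
cv2.imwrite("pics/c8.png",cv2.convertScaleAbs(np.hstack([cv2.resize(s[180:420,220:400],None,fx=2.2,fy=2.2,interpolation=cv2.INTER_CUBIC),cv2.resize(t[90:330,340:480],None,fx=2.2,fy=2.2)]),alpha=1.3,beta=10))
E
```

```text
t: 11.5
eef_pos: [0.4843, -0.3472, 0.3444]
tool_rot: [0.0, 0.472, 0.882, 0.0]
contact_force: [0.0, -0.6, -5.4]
gripper_width: 0.162
t: 12.0
eef_pos: [0.4742, -0.367, 0.3442]
tool_rot: [-0.0, 0.471, 0.882, 0.0]
contact_force: [-0.0, 0.2, -6.8]
gripper_width: 0.173
t: 12.5
eef_pos: [0.474, -0.3671, 0.3443]
tool_rot: [-0.0, 0.471, 0.882, 0.0]
contact_force: [-0.5, -0.3, -7.0]
gripper_width: 0.168
t 12.60 tcp [ 0.4739 -0.3672  0.3443] yaw_y 33.76 tilt 0.04 F [-0.1 -0.2 -7.4] jaw 0.0147
SHIFT [-0.001  -0.0018  0.1593] TURN [ 0.03 -0.02  0.06]
```

View pics/c8.png

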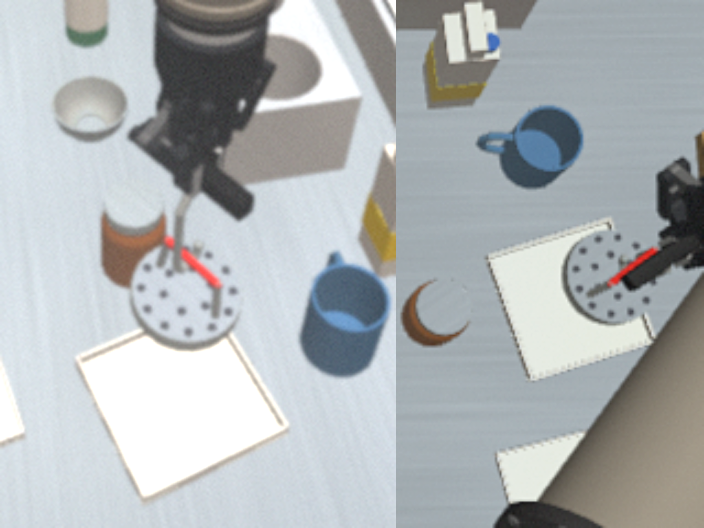

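The plate hangs steady above the tray, with the jar and mug clear. I'm lowering it.

```bash
python3 -m jog '0 -0.0005 0.008 0 0 0 0.01; 0 -0.001 0.02 0 0 0 0.01; 0 -0.001 0.035 0 0 0 0.01; 0 -0.001 0.05 0 0 0 0.01; 0 -0.001 0.065 0 0 0 0.01'
python3 -m jog '0 0 0.015 0 0 0 0.01; 0 0 0.03 0 0 0 0.01; 0 0 0.045 0 0 0 0.01; 0 0 0.06 0 0 0 0.01; 0 0 0.072 0 0 0 0.01'
python3 -m jog '0 0 0.006 0 0 0 0.01; 0 0 0.01 0 0 0 0.01; 0 0 0.013 0 0 0 0.01; 0 0 0.015 0 0 0 0.01; 0 0 0.016 0 0 0 0.01'
python3 - <<'E'
from geo import *
from look import snap
snap("9")
need([.473,-.369,.1777],33.7)
import cv2
s=cv2.imread("pics/side_9.png");t=cv2.imread("pics/top_9.png")
cv2.imwrite("pics/c9.png",cv2.convertScaleAbs(np.hstack([cv2.resize(s[180:420,220:400],None,fx=2.2,fy=2.2,interpolation=cv2.INTER_CUBIC),cv2.resize(t[90:330,340:480],None,fx=2.2,fy=2.2)]),alpha=1.3,beta=10))
E
```

```text
t: 13.1
eef_pos: [0.4728, -0.3674, 0.2773]
tool_rot: [-0.001, 0.471, 0.882, 0.0]
contact_force: [-0.4, -0.3, -6.5]
gripper_width: 0.17
t: 13.6
eef_pos: [0.4729, -0.3675, 0.2057]
tool_rot: [-0.0, 0.471, 0.882, 0.0]
contact_force: [0.2, -0.7, -6.7]
gripper_width: 0.172
t: 14.1
eef_pos: [0.4733, -0.3679, 0.1915]
tool_rot: [0.0, 0.471, 0.882, 0.0]
contact_force: [-0.1, 0.1, -5.9]
gripper_width: 0.171
t 14.20 tcp [ 0.4732 -0.3678  0.1915] yaw_y 33.76 tilt 0.05 F [ 0.   0.7 -7. ] jaw 0.0145
SHIFT [-0.0009 -0.0009  0.0138] TURN [ 0.05 -0.01  0.06]
```

View pics/c9.png

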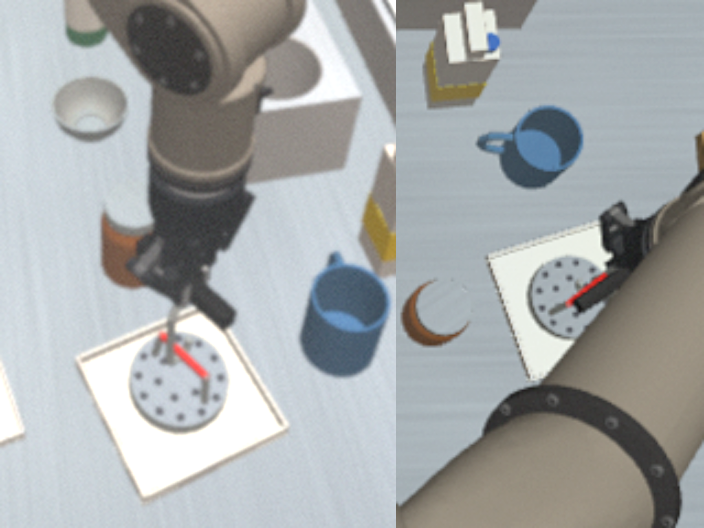

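The plate is about 18 mm up and centred over the tray, level. I'm lowering the last stretch slowly.

```bash
python3 -m jog '0 0 0.003 0 0 0 0.01; 0 0 0.006 0 0 0 0.01; 0 0 0.008 0 0 0 0.01; 0 0 0.0095 0 0 0 0.01; 0 0 0.011 0 0 0 0.01'
python3 -m jog '0 0 0.001 0 0 0 0.01; 0 0 0.002 0 0 0 0.01; 0 0 0.003 0 0 0 0.01; 0 0 0.004 0 0 0 0.01; 0 0 0.005 0 0 0 0.01'
python3 - <<'E'
from geo import *
need([.473,-.369,.1517],33.7)
E
```

```text
t: 14.7
eef_pos: [0.4731, -0.3675, 0.1801]
tool_rot: [-0.0, 0.471, 0.882, 0.0]
contact_force: [0.7, 0.0, -6.7]
gripper_width: 0.173
t: 15.2
eef_pos: [0.4736, -0.3682, 0.1758]
tool_rot: [0.001, 0.471, 0.882, 0.0]
contact_force: [-0.2, 0.3, -1.7]
gripper_width: 0.168
t 15.20 tcp [ 0.4736 -0.3682  0.1758] yaw_y 33.75 tilt 0.09 F [-0.2  0.3 -1.7] jaw 0.0143
SHIFT [-0.0003 -0.0009  0.0241] TURN [0.06 0.06 0.05]
```

The load is off (–6.7 → –1.7 N), so the plate rests in the tray. I'm unhooking.

```bash
python3 -m jog '0 0 0.006 0 0 0 0.01; 0 0 0.012 0 0 0 0.01; 0 0 0.018 0 0 0 0.01; 0 0 0.0225 0 0 0 0.01; 0 0 0.0235 0 0 0 0.01'
python3 -m jog '0 -0.004 0 0 0 0 0.01; 0 -0.01 0 0 0 0 0.01; 0 -0.017 0 0 0 0 0.01; 0 -0.024 0 0 0 0 0.01; 0 -0.029 0 0 0 0 0.01'
python3 - <<'E'
from geo import *
from look import snap
snap("10")
need([.473,-.369,.1517],33.7)
import cv2
s=cv2.imread("pics/side_10.png");t=cv2.imread("pics/top_10.png")
cv2.imwrite("pics/c10.png",cv2.convertScaleAbs(np.hstack([cv2.resize(s[280:420,240:360],None,fx=3.6,fy=3.6,interpolation=cv2.INTER_CUBIC),cv2.resize(t[160:300,370:460],None,fx=3.6,fy=3.6)]),alpha=1.3,beta=10))
E
```

```text
t: 15.7
eef_pos: [0.4727, -0.3674, 0.1509]
tool_rot: [-0.001, 0.471, 0.882, 0.0]
contact_force: [-0.2, 0.5, -1.2]
gripper_width: 0.169
t: 16.2
eef_pos: [0.448, -0.3846, 0.152]
tool_rot: [0.0, 0.472, 0.882, 0.0]
contact_force: [-0.3, 0.2, -1.3]
gripper_width: 0.169
t 16.30 tcp [ 0.4479 -0.3847  0.152 ] yaw_y 33.65 tilt 0.02 F [-0.3  1.2 -1.1] jaw 0.0145
SHIFT [-0.0009  0.0296  0.0003] TURN [ 0.02 -0.01 -0.05]
```

View pics/c10.png

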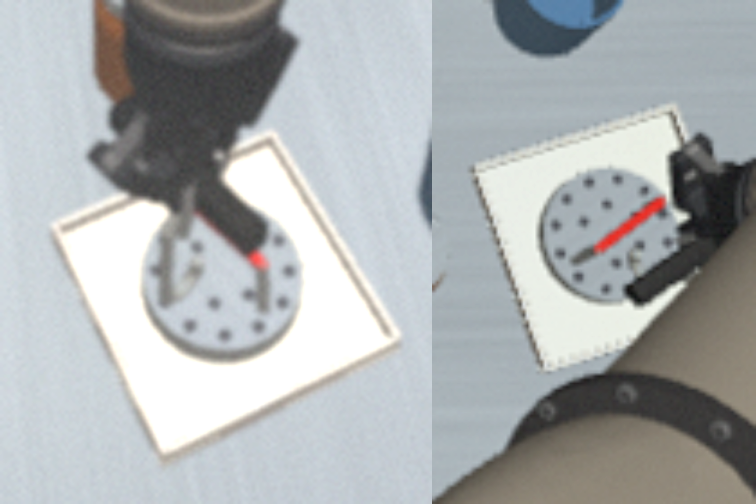

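The plate lies flat in the tray. The hook has moved out from under the bar: the J is visible at (185,285) in the side crop, and in the top crop its tip at (635,260) stands clear of the bar. I'm backing off a bit more and raising.

```bash
python3 -m jog '0 -0.003 0 0 0 0 0.01; 0 -0.003 -0.01 0 0 0 0.01; 0 -0.003 -0.03 0 0 0 0.01; 0 -0.003 -0.055 0 0 0 0.01; 0 -0.003 -0.085 0 0 0 0.01'
python3 -m jog '0 0 -0.04 0 0 0 0.01; 0 0 -0.085 0 0 0 0.01; 0 0 -0.13 0 0 0 0.01; 0 0 -0.17 0 0 0 0.01; 0 0 -0.195 0 0 0 0.01'
python3 - <<'E'
from geo import *
need([.481,.361,.43],3.7)
E
```

```text
t: 16.8
eef_pos: [0.4463, -0.385, 0.2377]
tool_rot: [-0.001, 0.471, 0.882, 0.0]
contact_force: [-0.5, 0.2, -1.1]
gripper_width: 0.171
t: 17.3
eef_pos: [0.4466, -0.3863, 0.4362]
tool_rot: [0.002, 0.471, 0.882, 0.0]
contact_force: [0.6, -1.1, -2.4]
gripper_width: 0.171
t 17.30 tcp [ 0.4466 -0.3863  0.4362] yaw_y 33.74 tilt 0.27 F [ 0.6 -1.1 -2.4] jaw 0.0146
SHIFT [0.6023 0.4437 0.0051] TURN [ 0.21  0.17 30.04]
```

```bash
python3 -m jog '0.02 0.015 0 0 0 0 0.01; 0.055 0.04 0 0 0 3 0.01; 0.09 0.066 0 0 0 6 0.01; 0.125 0.092 0 0 0 9 0.01; 0.16 0.118 0 0 0 12 0.01'
python3 - <<'E'
from geo import *
need([.481,.361,.43],3.7)
E
```

```text
t: 17.8
eef_pos: [0.4552, -0.1855, 0.4327]
tool_rot: [0.0, 0.562, 0.827, 0.001]
contact_force: [0.6, 0.7, -1.4]
gripper_width: 0.171
t 17.80 tcp [ 0.4552 -0.1855  0.4327] yaw_y 21.61 tilt 0.09 F [ 0.6  0.7 -1.4] jaw 0.0146
SHIFT [0.4986 0.2253 0.0031] TURN [ 0.09 -0.03 17.91]
```

```bash
python3 -m jog '0.04 0.018 0 0 0 2 0.01; 0.08 0.036 0 0 0 4 0.01; 0.12 0.054 0 0 0 6 0.01; 0.16 0.072 0 0 0 8 0.01; 0.2 0.09 0 0 0 10 0.01'
python3 - <<'E'
from geo import *
need([.481,.361,.43],3.7)
E
```

```text
t: 18.3
eef_pos: [0.4646, 0.0335, 0.433]
tool_rot: [0.0, 0.632, 0.775, 0.001]
contact_force: [1.2, 0.1, -1.6]
gripper_width: 0.171
t 18.30 tcp [0.4646 0.0335 0.433 ] yaw_y 11.65 tilt 0.11 F [ 1.2  0.1 -1.6] jaw 0.0146
SHIFT [0.3174 0.0822 0.0034] TURN [ 0.1  -0.05  7.95]
```

```bash
python3 -m jog '0.04 0.01 0 0 0 2 0.01; 0.08 0.02 0 0 0 4 0.01; 0.12 0.03 0 0 0 6 0.01; 0.16 0.04 0 0 0 8 0.01; 0.2 0.052 0 0 0 8 0.01'
python3 - <<'E'
from geo import *
need([.481,.361,.43],3.7)
E
```

```text
t: 18.8
eef_pos: [0.4749, 0.2398, 0.4331]
tool_rot: [0.0, 0.684, 0.729, 0.001]
contact_force: [1.0, 0.1, -1.5]
gripper_width: 0.171
t 18.80 tcp [0.4749 0.2398 0.4331] yaw_y 3.68 tilt 0.09 F [ 1.   0.1 -1.5] jaw 0.0146
SHIFT [0.1205 0.0139 0.0033] TURN [ 0.07 -0.06 -0.02]
```

```bash
python3 -m jog '0.04 0.005 0 0 0 0 0.01; 0.075 0.01 0 0 0 0 0.01; 0.1 0.0135 0 0 0 0 0.01; 0.115 0.0135 0 0 0 0 0.01; 0.1205 0.0135 0 0 0 0 0.01'
python3 -m jog '0 0 0 0 0 0 0.01; 0 0 0.02 0 0 0 0.01; 0 0 0.06 0 0 0 0.01; 0 0 0.1 0 0 0 0.01; 0 0 0.13 0 0 0 0.01'
python3 - <<'E'
from geo import *
from look import snap
snap("11")
need([.481,.361,.1757],3.7)
import cv2
t=cv2.imread("pics/top_11.png"); s=cv2.imread("pics/side_11.png")
a=cv2.resize(t[130:280,60:200],None,fx=3.3,fy=3.3,interpolation=cv2.INTER_CUBIC)
b=cv2.resize(s[30:180,210:310],None,fx=3.3,fy=3.3,interpolation=cv2.INTER_CUBIC)
cv2.imwrite("pics/c11.png",cv2.convertScaleAbs(np.hstack([a,b]),alpha=1.5,beta=10))
E
```

```text
t: 19.3
eef_pos: [0.4802, 0.3609, 0.4322]
tool_rot: [-0.0, 0.683, 0.731, 0.0]
contact_force: [0.4, -0.4, -2.1]
gripper_width: 0.172
t: 19.8
eef_pos: [0.4809, 0.3569, 0.3006]
tool_rot: [0.0, 0.685, 0.729, -0.0]
contact_force: [-0.1, 0.3, -2.6]
gripper_width: 0.169
t 19.90 tcp [0.4794 0.356  0.2984] yaw_y 3.62 tilt 0.45 F [-0.6 -1.3 -2. ] jaw 0.0147
SHIFT [0.0056 0.0027 0.1226] TURN [-0.33  0.3  -0.08]
```

View pics/c11.png

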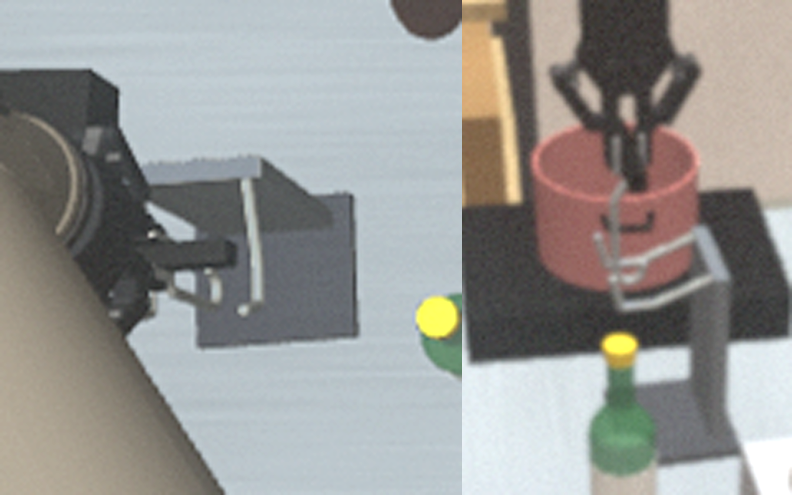

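The handle is above the seat and the J is going down between the prongs. I'm re-reading the pose before seating.

```bash
python3 -m jog '0 0 0.03 0 0 0 0.01; 0 0 0.05 0 0 0 0.01; 0 0 0.06 0 0 0 0.01; 0 0 0.06 0 0 0 0.01; 0 0 0.06 0 0 0 0.01'
python3 - <<'E'
from geo import *
need([.481,.361,.1757],3.7)
E
```

```text
t: 20.4
eef_pos: [0.4818, 0.3599, 0.2442]
tool_rot: [0.0, 0.684, 0.73, 0.002]
contact_force: [-0.3, 0.6, -1.7]
gripper_width: 0.17
t 20.40 tcp [0.4818 0.3599 0.2442] yaw_y 3.72 tilt 0.18 F [-0.3  0.6 -1.7] jaw 0.0146
SHIFT [ 0.001  -0.0009  0.0685] TURN [ 0.13 -0.12  0.02]
```

```bash
python3 -m jog '0.001 0 0.015 0 0 0 0.01; 0.001 0 0.03 0 0 0 0.01; 0.001 0 0.043 0 0 0 0.01; 0.001 0 0.053 0 0 0 0.01; 0.001 0 0.058 0 0 0 0.01'
python3 -m jog '0 0 0.002 0 0 0 0.01; 0 0 0.004 0 0 0 0.01; 0 0 0.006 0 0 0 0.01; 0 0 0.008 0 0 0 0.01; 0 0 0.009 0 0 0 0.01'
python3 - <<'E'
from geo import *
from look import snap
snap("12")
need([.481,.361,.1757],3.7)
import cv2
t=cv2.imread("pics/top_12.png"); s=cv2.imread("pics/side_12.png")
a=cv2.resize(t[130:280,60:200],None,fx=3.3,fy=3.3,interpolation=cv2.INTER_CUBIC)
b=cv2.resize(s[30:180,210:310],None,fx=3.3,fy=3.3,interpolation=cv2.INTER_CUBIC)
cv2.imwrite("pics/c12.png",cv2.convertScaleAbs(np.hstack([a,b]),alpha=1.5,beta=10))
E
```

```text
t: 20.9
eef_pos: [0.4804, 0.3605, 0.183]
tool_rot: [-0.0, 0.684, 0.73, -0.0]
contact_force: [-0.0, -0.2, -1.7]
gripper_width: 0.172
t: 21.4
eef_pos: [0.481, 0.3609, 0.1757]
tool_rot: [-0.0, 0.684, 0.73, 0.001]
contact_force: [-2.6, -1.6, 7.4]
gripper_width: 0.17
t 21.50 tcp [0.481  0.3609 0.1758] yaw_y 3.75 tilt 0.08 F [-1.4 -0.9  1.6] jaw 0.0144
SHIFT [0.0001 0.     0.0001] TURN [ 0.04 -0.07  0.05]
```

View pics/c12.png

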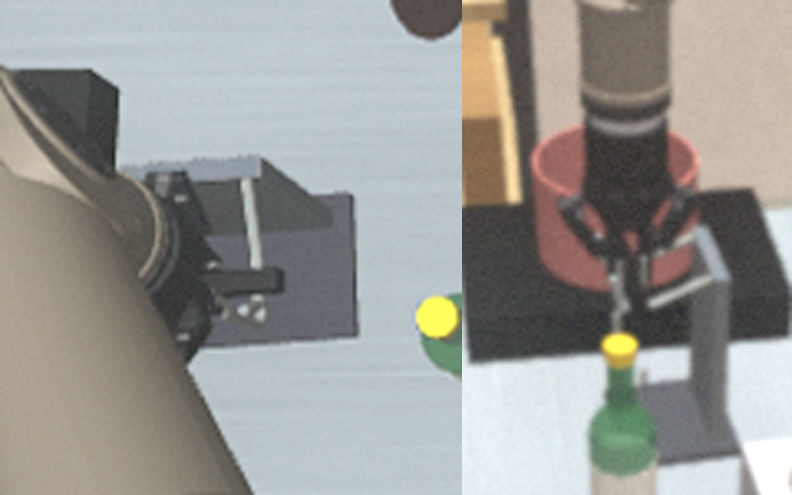

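The pose and view match those at pick-up, with seat contact felt as the force reversed to +7 N. I'm releasing and going up.

```bash
python3 -m jog '0 0 0 0 0 0 0.02; 0 0 0 0 0 0 0.03; 0 0 0 0 0 0 0.045; 0 0 0 0 0 0 0.05; 0 0 0 0 0 0 0.05'
python3 -m jog '0 0 -0.01 0 0 0 0.05; 0 0 -0.03 0 0 0 0.05; 0 0 -0.06 0 0 0 0.05; 0 0 -0.1 0 0 0 0.05; 0 0 -0.14 0 0 0 0.05'
python3 -m jog '0 0 -0.05 0 0 0 0.05; 0 0 -0.1 0 0 0 0.05; 0.04 0 -0.14 0 0 0 0.05; 0.09 0 -0.14 0 0 0 0.05; 0.12 0 -0.14 0 0 0 0.05'
python3 - <<'E'
from geo import *
from look import snap
snap("13")
need([.481,.361,.1757],3.7)
import cv2
t=cv2.imread("pics/top_13.png"); s=cv2.imread("pics/side_13.png")
a=cv2.resize(t[130:280,60:200],None,fx=3.3,fy=3.3,interpolation=cv2.INTER_CUBIC)
b=cv2.resize(s[30:180,210:310],None,fx=3.3,fy=3.3,interpolation=cv2.INTER_CUBIC)
cv2.imwrite("pics/c13.png",cv2.convertScaleAbs(np.hstack([a,b]),alpha=1.5,beta=10))
E
```

```text
t: 22.0
eef_pos: [0.4808, 0.3608, 0.1753]
tool_rot: [-0.0, 0.684, 0.73, 0.0]
contact_force: [0.3, 0.1, 0.0]
gripper_width: 0.585
t: 22.5
eef_pos: [0.4806, 0.3604, 0.3173]
tool_rot: [-0.0, 0.684, 0.73, 0.0]
contact_force: [0.7, 0.7, 0.2]
gripper_width: 0.587
t: 23.0
eef_pos: [0.4721, 0.4832, 0.4585]
tool_rot: [-0.001, 0.683, 0.73, 0.003]
contact_force: [0.0, -0.3, -0.8]
gripper_width: 0.586
t 23.10 tcp [0.4696 0.4859 0.4545] yaw_y 4.21 tilt 0.18 F [-0.1  0.3 -1.6] jaw 0.0504
SHIFT [-0.1261  0.0028  0.2785] TURN [-0.12 -0.13  0.51]
```

View pics/c13.png

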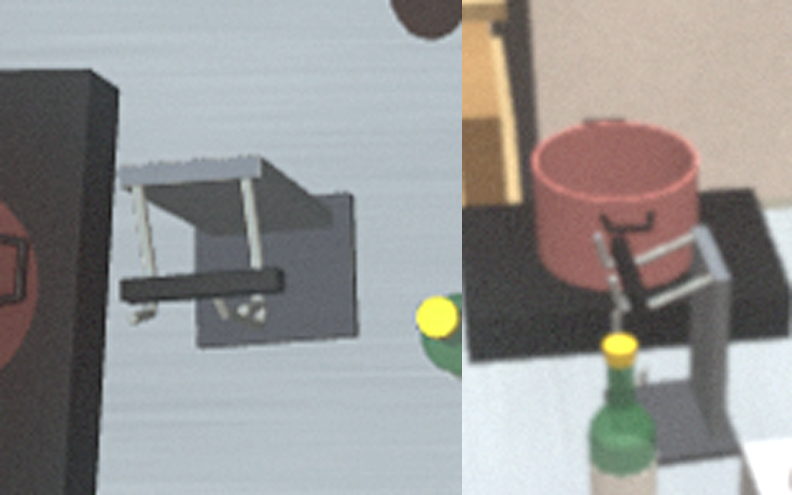

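View pics/top_13.png

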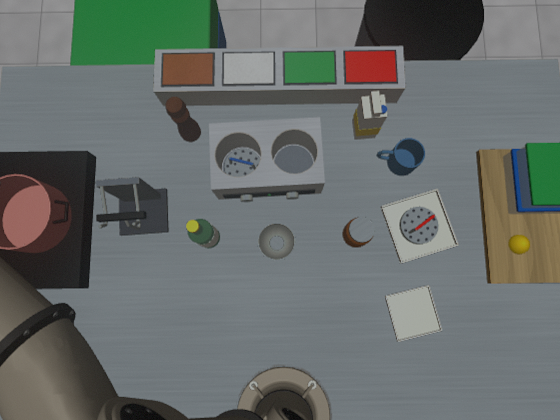

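View pics/side_13.png

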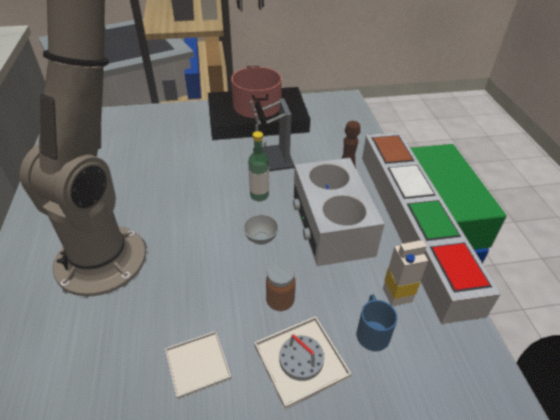

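The top view shows the handle across both prongs, centred at (120,216) as at the start. The red-loop plate lies flat in the large tray at (419,226), the blue-loop plate is still in its well at (241,160), and the other things stand where they were. Gripper is clear.

```bash
python3 -m jog '0 0 0 0 0 0 0.05; 0 0 0 0 0 0 0.05; 0 0 0 0 0 0 0.05'; python3 -c "
from station import workorder; print(workorder.hand_in())"
```

```text
t: 23.4
eef_pos: [0.4737, 0.4787, 0.4561]
tool_rot: [0.0, 0.684, 0.729, 0.001]
contact_force: [-0.3, -0.5, -0.2]
gripper_width: 0.586
the job is handed in; nothing more can be done
None
```

The red-loop plate is lying flat in the larger white drip tray, unhooked, and the hook tool is hanging back across both prongs of its rack. I handed the job in at about 23 s, well under the 72 s limit.

- **Lift and placing:** I took the tool by its handle, slid the J under the red bar in the well, and lifted the plate out level. I lowered it slowly into the tray, where the load on the wrist fell from about 6.7 N to 1.7 N as it touched down. I then drew the hook out from under the bar before raising it. The gripper held only the tool's handle and did not come near the plate.
- **Last checks:** The final pictures show the plate near the middle of the tray. The handle is where it was at the start. The blue-loop plate is still in its well, and the other things look unmoved. The gripper was clear of everything, and the force reading was near zero.
- **Disagreements:** TCP readings wandered by 2 to 5 mm while the arm settled, so I read the pose again before moving in close. One two-camera fix on the hook missed by 19 mm because I had picked mismatched pixels. I dropped it and used the projected hook position, which matched the side view to about 1 mm.

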